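# Fit a print module in the library date stamper and gauge its platen gap

## Robot

A 6-joint arm with a two-finger parallel gripper is mounted at the origin on the work surface. World frame = base frame: x ahead of the robot, y to its left, z up, the work surface at z = 0. Lengths are in m, angles in rad, forces in N, time in s.
With the tool pointing down it reaches from about 0.275 to 0.825 m from the base axis. Payload 5.2 kg.
Tool frame: the origin (TCP) lies at the centre of the arm's flange, where the gripper is bolted on; the fingertips stand 186 mm ahead of it and the grasp point (between the pads) lies 167 mm ahead of it; z points along the fingers, y is the line along which they close (so a half turn about z gives the same grasp; the last joint's range is limited). The gripper opens to 93 mm and grips with 3 to 60 N. Pads are 15 mm wide; open, the fingers measure 128 mm over their backs; the gripper's body (75 mm by 188 mm) begins 65 mm behind the grasp point.
Start: joints at [-1.436, 0.259, 1.535, -0, 1.348, -0.203], TCP at [0.182, -0.519, 0.405] pointing down, gripper open.
Joint ranges: [-3.14, 3.14], [-0.91, 2.08], [0.19, 2.58], [-1.22, 4.36], [0.22, 2.71], [-3.12, 3.12]. Speed limits (rad/s): [2.57, 2.57, 3.14, 3.14, 3.14, 3.14].

## Interface

Orientations are given as [roll, pitch, yaw] about the fixed x, y, z axes, in that order (R = Rz(yaw) Ry(pitch) Rx(roll)).
In Python, from cell import manip gives the robot as it stands. The module is installed in compiled form; this text tells all that it offers.
- The arm moves only by the tool carry_out, never from a script. Its argument "rows" is text: rows parted by semicolons, each of 7 numbers parted by spaces: the turn, a rotation vector about the tool's x, y, z as a fraction of full scale, then the shift along the tool's x, y, z as a fraction of full scale, then the opening, from 0 (shut) to 1 (fully open). A call has 1 to 10 rows; each row is the pose to reach, as a shift and turn from the pose commanded when the call began, along the tool's axes at that moment, turning the shorter way round; what a row does not reach only later rows make up. Full scale, the value 1, is 100 mm for a shift and pi rad for a turn. A row lasts 1/8 s, in which the tool goes at most 62.5 mm and 10.7 degrees, less where a joint would pass 70% of its speed; a pose out of reach is approached as far as the arm can. A call with a number of a shift or a turn outside -1 to 1 is refused whole. A call with a gripper value outside its range is refused whole. The fingers move at their own pace and stop on an object; the grip force is fixed at half the most. Time passes only in rows, so rows that repeat a pose let the fingers close. It gives the time, the measured TCP pose, the force, the opening and the grip force at its end, in the units of the state.
- manip.read_state(): the state, without advancing time (a new reading comes with each control period).
- manip.snapshot(name): name is "side" or "top"; returns the picture (480x640x3 uint8, red, green, blue); there is no depth.
- manip.camera_params(name): a dict with "mtx" (3x3 intrinsics, pixels), "k1" (the pictures are not rectified: a ray, as slopes to the right and down, at radius r is drawn at 1 + k1 r^2 times it, then the intrinsics apply), "cam_to_world" (4x4, takes a point from camera to world coordinates). Camera axes: x right, y down, z forward; pixel columns grow to the right and rows downward; lengths in m; the calibration is good to about 2 mm. A picture is of the moment at which its call begins. camera_params takes no time and is no camera call.
- manip.finish_job(): hands the job in; it is judged then, once.
Trained networks look in the newest picture that a camera, given by its name, has taken for a name from the list of things; names that differ only in an ending like _2 or _b are one class to them, and where a whole thing is asked for, a point or a joint stands for the part that bears it (a point fixed in the world has none). Each returns a list of dicts, best first, with "confidence" (0 to 1); they miss things now and then, are a little off and sometimes report something else, mostly with a low value. They report only what shows in the picture. A call takes as long as a camera call. They do not tell look-alikes from the thing itself.
- manip.outline_of(camera, label): "region" (480x640 bool, what is visible of it) and "box" ([centre column, centre row, width, height] in pixels, round what is visible of it).
- manip.landmark_of(camera, label): "location" ([column, row] in pixels: a listed point, or the origin of a listed thing).
The state is a dict: "clock": time; "joints": joint angles; "joint_vel": joint speeds; "effort": joint torques, N m; "eef_pos": TCP position; "tool_rot": TCP orientation; "ft_force": force on the tool from outside, world axes, zero at the start; "moment": the same for the moment, N m; "finger_gap": opening from 0.0 (shut) to 1.0 (fully open); "grip_force": force on a finger pad.
Only numpy, scipy, OpenCV 4.12 (cv2) and the standard library are available. Lean on these libraries where they do the work, as an engineer would, in place of code of your own. Each camera call takes 0.05 s, during which the arm holds its last target. There are 200 camera calls.

## Task

Fit the fresh red-capped print module down into the well on top of the date stamper until its cap sits home, and swing the locking lever fully shut across the cap. Then take the feeler gauge by its yellow handle and gently slide its steel blade straight and level into the open throat, between the print face and the sprung platen, until it drags snugly with its tip past the middle of the print face but clear of the paper stop; finish while still holding the gauge there, off the desk, so that I can set the platen screw against it. Do not force anything, and leave the other things on the desk where they are.

Things in the scene. Friction and masses are not known exactly. Their poses are not given: they have to be found in the camera images.
- stamper: C-shaped date stamper, fixed, 175 x 110 mm. Origin: its underside, z up, own -x points out of the throat. Dark bed x -70..105 mm, top 36 mm up. Cream column from x 20 mm back, 100 mm high (hump of 126 from x 63). Nose x -55..20, y +-40 mm, underside 54, top deck 86 mm up; the throat below it is open at front and sides. Steel paper stop across the throat's inner end, face at x 16 mm.
- well (a point): Centre of the mouth of the well in the nose's deck, 86 mm up (stamper x -20 mm, y 0), axes as the stamper. The well is 27 mm along x by 37 mm along y, upright walls, right through the nose; the module's stem goes down it and the cap's underside rests on the deck.
- gap (a point): Top of the green sprung platen at rest, below the well's centre, 40 mm up, axes as the stamper. Platen 34 (x) x 44 mm, yields down 3.5 mm (3 N + 1.5 N/mm). The module's print face hangs 1.5 mm above it over x -12..12 mm and can rise 1 mm to the lever. Steel guides before it funnel the blade in from a mouth 18 mm high. Snug, it drags with 3 to 6 N; ideal mid-plane 0.5 mm above this point.
- lock_lever (a joint): Locking lever on a post on the deck, 34 mm behind the well's centre (stamper x 14 mm, y 0), axis upright. 0 = shut: steel arm (13 mm wide, underside 109 mm up) points along stamper -x across the cap, 1 mm above it. Grows as it opens towards stamper -y, to 2.4 rad; starts open, stays where left (about 1 N at the peg). Cannot shut over a module that is not home.
- lever_peg (a point): Top centre of the black upright round peg at the lever's end, 12 mm in diameter, 22 mm tall on top of the arm; its top is 139 mm up, 56 mm from the lever's axis. Pinch it from above or push it sideways.
- module: Fresh print module: red cap, white label, about 120 g, stands upright on the desk. Origin: centre of its underside (the print face), z up. Dark stem 24 (x) x 34 (y) x 44.5 mm tall, above it the red cap 32 (x) x 44 (y) x 22 mm; 66.5 mm in all. Fits the well with its x along stamper x, either way round; home, its origin is 44.5 mm below the deck.
- gauge: Feeler gauge, about 90 g, lying on the desk. Yellow handle 64 (x) x 18 (y) x 24 mm tall; origin: centre of the handle's underside, z up. From its +x end a flat steel blade sticks out 90 mm, 14 wide, 3.5 mm thick, mid-plane 12 mm above the underside; it is springy and bends a few degrees up or down at the handle.
- blade_tip (a point): End of the blade's rounded tip, on its mid-plane and middle line: 122 mm ahead of the gauge's origin along its x, 12 mm above its underside. Axes: x along the blade, z up through its thickness.
- spent_module: Worn-out print module, grey cap with a brown label, same size as the fresh one, standing on the desk; leave alone. Origin at the centre of its underside.
- rubber_stamp: Red round hand stamp, 42 mm in diameter and 66 mm tall; leave alone. Origin at the centre of its underside.
- ink_pad: Red ink pad, 75 by 110 mm, 18 mm tall; leave alone. Origin at the centre of its underside.
- ink_lid: Small open red ink cup, 60 mm in diameter, 26 mm tall; leave alone. Origin at the centre of its underside.
- slip_stack: Stack of white due-date slips, 85 by 140 mm, 30 mm tall; leave alone. Origin at the centre of its underside.
- mug: White mug, 80 mm in diameter, 92 mm tall; leave alone. Origin at the centre of its underside.
Not all that is in view belongs to the job. Leave any purple look-alike of the gauge alone.

How it is judged:
By the outcome, as a careful person would: the job done as asked, in the order asked, and still so for the second after the job is handed in, while the arm keeps its last pose, push and grip.
It also fails if it takes over 67 s, if anything falls off the work surface, if the arm or the gripper's body presses on something with over 40 N, if the wrist force passes 120 N, or if a joint passes its speed limit or range.

## Working session

There is one attempt and no reset: what is moved stays moved. The work goes in short steps, Python scripts to look and compute and a tool call to move; the robot and the scene stay as the last step left them, time stands still between calls to the robot, and variables do not carry over. Pictures are saved under pics/ and viewed, at most 10 in all, crops included, and the job is handed in when it is done.

Besides the shell and the picture viewer there is one more tool, called after "Call:" as name(argument=value, ...) on one line, values as JSON. carry_out: Moves the arm, as the interface text tells. Shift numbers are shares of 100 mm and turn numbers shares of pi rad, none past 1 either way. Its arguments: {"type":"object","properties":{"rows":{"type":"string"}},"required":["rows"]}

```bash
mkdir -p pics; ls; python3 - <<'E'
from cell import manip
import cv2, numpy as np
np.set_printoptions(precision=4,suppress=True)
print(manip.read_state())
for c in ("side","top"):
    im=manip.snapshot(c); cv2.imwrite(f"pics/{c}0.png",im[:,:,::-1]); p=manip.camera_params(c); print(c,p)
    for l in ["stamper","well","gap","lock_lever","lever_peg","module","gauge","blade_tip","spent_module"]:
        print(l,[(np.round(d["location"],1).tolist(),round(d["confidence"],2)) for d in manip.landmark_of(c,l)])
E
```

```text
pics
{'clock': 0.0, 'joints': array([-1.4358,  0.2593,  1.5361, -0.    ,  1.3479, -0.2028]), 'joint_vel': array([ 0.    ,  0.0003,  0.0004, -0.0005,  0.0007, -0.0009]), 'effort': array([ -0.0017, -43.7313, -28.3996,   0.0717,   0.0419,  -0.0002]), 'eef_pos': array([ 0.1823, -0.5187,  0.4039]), 'tool_rot': array([-3.1399, -0.0003,  0.3378]), 'ft_force': array([ 0.2176, -0.1139,  0.8743]), 'moment': array([-0.0304, -0.0025,  0.016 ]), 'grip_force': 0.0, 'finger_gap': 0.9989217152180352}
side {'mtx': array([[448.3166,   0.    , 319.4925],
       [  0.    , 448.3166, 237.2582],
       [  0.    ,   0.    ,   1.    ]]), 'k1': -0.06430492186901735, 'cam_to_world': array([[-0.8418, -0.3448,  0.4153, -0.0167],
       [-0.5397,  0.5493, -0.6379,  0.7587],
       [-0.0082, -0.7612, -0.6485,  0.8987],
       [ 0.    ,  0.    ,  0.    ,  1.    ]])}
stamper [([302.3, 243.8], 0.75)]
well [([301.5, 227.0], 0.79)]
gap [([297.0, 236.6], 0.71)]Traceback (most recent call last):
  File "<stdin>", line 8, in <module>
ValueError: it knows: blade_tip, gap, gauge, ink_lid, ink_pad, lever_peg, module, mug, rubber_stamp, slip_stack, spent_module, stamper, well
```

```bash
cat > h.py <<'E'
import numpy as np, cv2
from cell import manip
from scipy.spatial.transform import Rotation as R
np.set_printoptions(precision=4,suppress=True)
def ray(c,uv):
    p=manip.camera_params(c);K=p["mtx"];T=p["cam_to_world"]
    d=np.array([(uv[0]-K[0,2])/K[0,0],(uv[1]-K[1,2])/K[1,1]]);s=d.copy()
    for _ in range(20): s=d/(1+p["k1"]*(s@s))
    return T[:3,3],T[:3,:3]@np.r_[s,1]
def proj(c,X):
    p=manip.camera_params(c);K=p["mtx"];T=p["cam_to_world"]
    q=T[:3,:3].T@(np.asarray(X)-T[:3,3]);s=q[:2]/q[2];s=s*(1+p["k1"]*(s@s))
    return np.array([K[0,0]*s[0]+K[0,2],K[1,1]*s[1]+K[1,2]])
def at_z(c,uv,z):
    o,d=ray(c,uv);return o+d*(z-o[2])/d[2]
def tri(a,b):
    (o1,d1),(o2,d2)=ray("side",a),ray("top",b)
    s=np.linalg.lstsq(np.c_[d1,-d2],o2-o1,rcond=None)[0]
    p,q=o1+s[0]*d1,o2+s[1]*d2
    return (p+q)/2,np.linalg.norm(p-q)
E
python3 - <<'E'
from h import *
L=["stamper","well","gap","lever_peg","module","gauge","blade_tip","spent_module"]
r={}
for c in ("side","top"):
    im=manip.snapshot(c); cv2.imwrite(f"pics/{c}0.png",im[:,:,::-1])
    for l in L:
        r[c,l]=manip.landmark_of(c,l)
        print(c,l,[(np.round(d["location"],1).tolist(),round(d["confidence"],2)) for d in r[c,l]])
for l in L:
    for a in r["side",l][:2]:
        for b in r["top",l][:2]: print(l,*tri(a["location"],b["location"]))
print(manip.camera_params("top"))
E
```

```text
side stamper [([301.4, 244.2], 0.55)]
side well [([301.4, 228.1], 0.77), ([303.8, 391.2], 0.31)]
side gap [([298.1, 238.5], 0.95), ([247.2, 424.4], 0.7)]
side lever_peg [([317.2, 200.3], 0.53)]
side module [([372.2, 242.3], 0.61)]
side gauge [([338.0, 283.7], 0.78), ([265.4, 349.0], 0.69), ([317.9, 328.9], 0.69)]
side blade_tip [([214.9, 340.7], 0.74), ([363.8, 335.8], 0.5), ([358.1, 259.8], 0.4), ([243.6, 423.4], 0.35)]
side spent_module [([387.2, 202.5], 0.48)]
top stamper [([344.5, 214.8], 0.64)]
top well [([336.8, 211.8], 0.66), ([374.1, 210.6], 0.39)]
top gap [([337.8, 214.3], 0.79), ([475.0, 269.2], 0.48)]
top lever_peg [([371.7, 213.9], 0.67)]
top module [([396.1, 282.1], 0.5)]
top gauge [([202.1, 271.4], 0.93), ([307.4, 288.5], 0.67), ([250.6, 296.2], 0.65)]
top blade_tip [([262.9, 343.8], 0.7), ([359.0, 285.7], 0.59), ([175.8, 225.4], 0.58)]
top spent_module [([476.5, 268.0], 0.7), ([336.5, 213.5], 0.65)]
stamper [ 0.5861 -0.0676  0.0016] 0.0015182332446704787
well [ 0.5762 -0.0484  0.083 ] 0.009481393686484424
well [ 0.6096 -0.1324  0.0082] 0.035611167417060434
well [ 0.699
[... 596 characters left out ...]
5453636218
blade_tip [0.3807 0.2614 0.1148] 0.34365173631770507
blade_tip [ 0.5359  0.0808 -0.1373] 0.4559421791219716
blade_tip [0.2658 0.1349 0.0032] 0.0051672520067919375
blade_tip [ 0.4044 -0.136  -0.394 ] 0.03635629620692483
spent_module [ 0.4523 -0.3881  0.0117] 0.008341917305214046
spent_module [ 0.4437 -0.071   0.2467] 0.22104548438038812
{'mtx': array([[601.68  ,   0.    , 319.5352],
       [  0.    , 601.68  , 247.0895],
       [  0.    ,   0.    ,   1.    ]]), 'k1': 0.06893783235880312, 'cam_to_world': array([[-0.0093, -0.9951,  0.0981,  0.3575],
       [-1.    ,  0.009 , -0.0037,  0.0009],
       [ 0.0028, -0.0982, -0.9952,  1.4944],
       [ 0.    ,  0.    ,  0.    ,  1.    ]])}
```

View pics/side0.png

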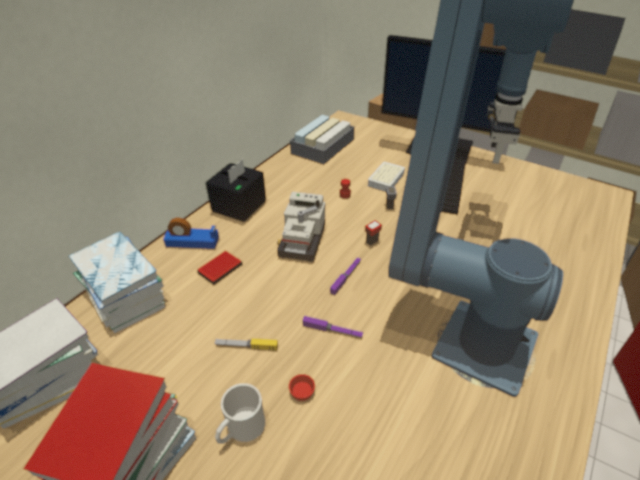

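View pics/top0.png

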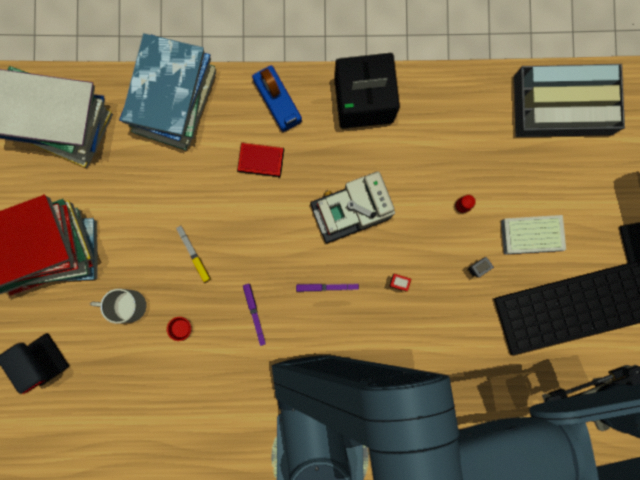

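```bash
python3 - <<'E'
from h import *
s=cv2.imread("pics/side0.png");t=cv2.imread("pics/top0.png")
def cr(im,x,y,w,h): return cv2.resize(im[y:y+h,x:x+w],(400,300),interpolation=cv2.INTER_CUBIC)
a=np.vstack([np.hstack([cr(s,260,180,100,75+5),cr(t,300,165,100,75)]),np.hstack([cr(s,345,205,60,45),cr(t,155,220,80,60)])])
cv2.imwrite("pics/c1.png",a)
import pickle
o={}
for c in ("side","top"):
    for l in ["stamper","module","gauge"]:
        o[c,l]=manip.outline_of(c,l)
        print(c,l,[(np.round(d["box"],1).tolist(),round(d["confidence"],2),int(d["region"].sum())) for d in o[c,l]])
pickle.dump(o,open("o.pkl","wb"))
E
```

```text
side stamper [([300.0, 226.1, 49.3, 73.1], 0.58, 2609)]
side module [([374.4, 232.2, 18.6, 28.8], 0.83, 307), ([345.7, 190.4, 15.2, 18.5], 0.42, 181)]
side gauge [([246.8, 342.9, 62.5, 10.9], 0.72, 490), ([334.2, 324.9, 58.9, 17.6], 0.59, 456), ([346.3, 275.2, 32.4, 36.3], 0.53, 339)]
top stamper [([352.6, 207.4, 84.3, 70.2], 0.95, 3610)]
top module [([398.5, 282.5, 21.8, 15.3], 0.52, 262)]
top gauge [([258.2, 316.7, 25.8, 64.2], 0.97, 458), ([325.8, 288.1, 63.6, 4.9], 0.66, 335), ([194.8, 254.5, 41.5, 55.4], 0.6, 441), ([466.4, 201.7, 19.4, 18.4], 0.44, 289)]
```

View pics/c1.png

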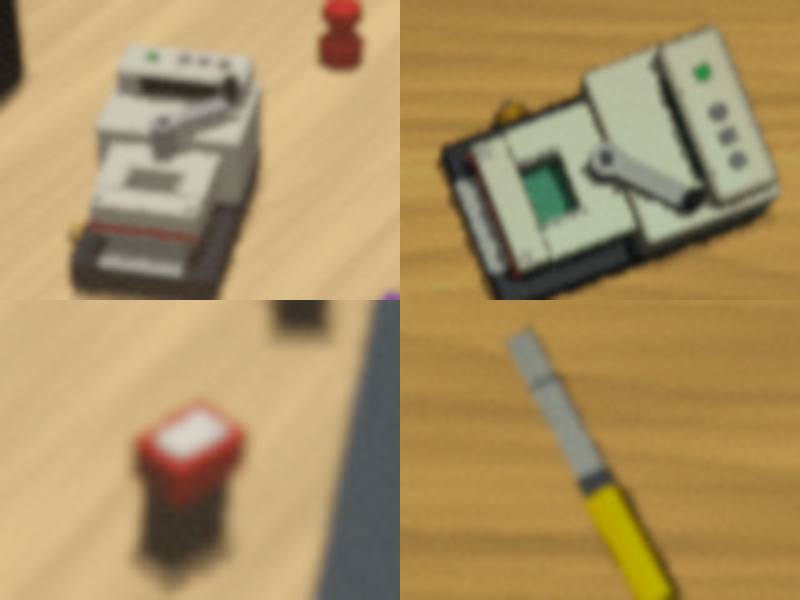

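```bash
cat > fit.py <<'E'
from h import *
from scipy.optimize import minimize
S=8
def boxpts(b): return np.array([[x,y,z] for x in b[0] for y in b[1] for z in b[2]],float)/1000
def render(c,boxes,T,roi):
    x0,y0,w,h=roi; m=np.zeros((h*S,w*S),np.uint8)
    for b in boxes:
        P=boxpts(b)@T[0].T+T[1]
        q=np.array([proj(c,X) for X in P])
        q=((q+0.5-[x0,y0])*S)
        cv2.fillConvexPoly(m,cv2.convexHull(np.round(q*16).astype(np.int32)),255,shift=4)
    return cv2.resize(m,(w,h),interpolation=cv2.INTER_AREA)/255.
def fit(boxes,regs,p0,z=0.,verbose=True):
    rois={}
    for c,r in regs.items():
        ys,xs=np.where(r); rois[c]=(xs.min()-12,ys.min()-12,np.ptp(xs)+25,np.ptp(ys)+25)
    def cost(p):
        T=(R.from_euler('z',p[2]).as_matrix(),np.array([p[0],p[1],z])); t=0
        for c,r in regs.items():
            x0,y0,w,h=rois[c]; m=render(c,boxes,T,rois[c]); g=r[y0:y0+h,x0:x0+w].astype(float)
            t+=np.abs(m-g).sum()/g.sum()
        return t
    best=None
    for dy in (-.15,0,.15):
        s=np.array(p0,float)+[0,0,dy]
        sim=np.array([s,s+[.01,0,0],s+[0,.01,0],s+[0,0,.15]])
        o=minimize(cost,s,method='Nelder-Mead',options=dict(initial_simplex=sim,xatol=1e-4,fatol=1e-4,maxiter=200))
        if best is None or o.fun<best.fun: best=o
    return best.x,best.fun
BED=[(-70,105),(-55,55),(0,36)]
STAMP=[BED,[(20,105),(-48,48),(36,100)],[(63,105),(-48,48),(36,126)],[(-55,20),(-40,40),(54,86)]]
MOD=[[(-12,12),(-17,17),(0,44.5)],[(-16,16),(-22,22),(44.5,66.5)]]
GA=[[(-32,32),(-9,9),(0,24)],[(32,122),(-7,7),(10.25,13.75)]]
E
cat > r1.py <<'E'
from fit import *
import pickle
o=pickle.load(open("o.pkl","rb"))
def run(n,b,i,j,p0):
    a,t=o["side",n][i]["region"],o["top",n][j]["region"]
    for nm,regs in (("both",{"side":a,"top":t}),("top",{"top":t}),("side",{"side":a})):
        x,f=fit(b,regs,p0); print(n,nm,x,np.rad2deg(x[2]),f)
run("stamper",STAMP,0,0,[.586,-.068,-1.15])
run("module",MOD,0,0,[.414,-.195,-.2])
run("gauge",GA,0,2,[.448,.289,.45])
E
python3 r1.py
```

```text
Traceback (most recent call last):
  File "r1.py", line 8, in <module>
    run("stamper",STAMP,0,0,[.586,-.068,-1.15])
    ~~~^^^^^^^^^^^^^^^^^^^^^^^^^^^^^^^^^^^^^^^^
  File "r1.py", line 7, in run
    x,f=fit(b,regs,p0); print(n,nm,x,np.rad2deg(x[2]),f)
        ~~~^^^^^^^^^^^
  File "fit.py", line 27, in fit
    o=minimize(cost,s,method='Nelder-Mead',options=dict(initial_simplex=sim,xatol=1e-4,fatol=1e-4,maxiter=200))
  File "fit.py", line 20, in cost
    x0,y0,w,h=rois[c]; m=render(c,boxes,T,rois[c]); g=r[y0:y0+h,x0:x0+w].astype(float)
                         ~~~~~~^^^^^^^^^^^^^^^^^^^
  File "fit.py", line 9, in render
    q=np.array([proj(c,X) for X in P])
                ~~~~^^^^^
  File "h.py", line 11, in proj
    p=manip.camera_params(c);K=p["mtx"];T=p["cam_to_world"]
ValueError: time passes only in moves, steps and waits
```

```bash
sed -i 's/manip.camera_params(c)/CP[c]/; 3a CP={c:manip.camera_params(c) for c in ("side","top")}' h.py; time python3 r1.py
```

```text
stamper both [ 0.5896 -0.065  -1.2055] -69.06793217123177 0.14460080118999968
stamper top [ 0.5891 -0.0641 -1.205 ] -69.04051929507958 0.060069523654337084
stamper side [ 0.5918 -0.0686 -1.2117] -69.42436848640345 0.07851253955012438
module both [ 0.4136 -0.1937 -0.2855] -16.357710495626954 0.2422044233562336
module top [ 0.4136 -0.1941 -0.3319] -19.01917758966754 0.09982038616973507
module side [ 0.4123 -0.191  -0.1129] -6.471489885241744 0.10949734942837071
gauge both [0.4514 0.2877 0.502 ] 28.76083865372183 0.34986350095593793
gauge top [0.4505 0.2868 0.4971] 28.481248661064395 0.13537859588279758
gauge side [0.4525 0.2885 0.5095] 29.190113754420935 0.18364145658263306
real	0m6.414s
user	0m6.938s
sys	0m0.108s
```

```bash
cat > plan.py <<'E'
from h import *
# plan(waypoints): each (x,y,z,yaw), tool down; prints per call the row [turn | shift] and rows needed
def plan(wps,start=None):
    s=manip.read_state()
    if start is None: p=s["eef_pos"].copy(); y=s["tool_rot"][2]
    else: p=np.array(start[:3],float); y=start[3]
    print("now",s["clock"],s["eef_pos"],s["tool_rot"],s["ft_force"],"gap",s["finger_gap"],s["grip_force"])
    for w in wps:
        w=np.array(w,float)
        while True:
            M=R.from_euler('xyz',[np.pi,0,y]).as_matrix()
            d=M.T@(w[:3]-p)*10; k=min(1,.99/max(np.abs(d).max(),1e-9))
            dy=(w[3]-y+np.pi)%(2*np.pi)-np.pi
            f=np.clip(dy,-1.8,1.8)
            row=np.round(np.r_[0,0,-f/np.pi,d*k],3)
            n=max(np.linalg.norm(row[3:])/.625,abs(f)/np.deg2rad(10.7))
            print(" ".join("%g"%v for v in row),"| rows %.1f"%n, "->",w if k==1 else "part")
            p=p+M@row[3:]/10; y=y-row[2]*np.pi
            if k==1 and abs(dy)<=1.8: break
E
python3 - <<'E'
from plan import *
plan([(.4136,-.1937,.30,2.84),(.4136,-.1937,.2335,2.84)])
E
```

```text
now 1.4 [ 0.1823 -0.5189  0.4048] [3.1416 0.     0.3379] [ 0.2385 -1.1223  0.5223] gap 0.9994439738309266 0.0
0 0 -0.573 0.99 -0.699 0.318 | rows 9.6 -> part
0 0 -0.223 0.402 0.99 0.28 | rows 3.8 -> part
0 0 -0 -0.323 0.99 0.274 | rows 1.7 -> part
0 0 -0 -0.207 0.636 0.176 | rows 1.1 -> [ 0.4136 -0.1937  0.3     2.84  ]
0 0 -0 -0 0 0.665 | rows 1.1 -> [ 0.4136 -0.1937  0.2335  2.84  ]
```

Call:
carry_out(rows="0 0 -0.573 0.99 -0.699 0.318 0.75;0 0 -0.573 0.99 -0.699 0.318 0.75;0 0 -0.573 0.99 -0.699 0.318 0.75;0 0 -0.573 0.99 -0.699 0.318 0.75;0 0 -0.573 0.99 -0.699 0.318 0.75;0 0 -0.573 0.99 -0.699 0.318 0.75;0 0 -0.573 0.99 -0.699 0.318 0.75;0 0 -0.573 0.99 -0.699 0.318 0.75;0 0 -0.573 0.99 -0.699 0.318 0.75;0 0 -0.573 0.99 -0.699 0.318 0.75")

```text
clock: 2.65
eef_pos: [0.2525, -0.4202, 0.373]
tool_rot: [-3.142, 0.0, 2.142]
ft_force: [0.3, 0.5, 0.0]
finger_gap: 0.748
grip_force: 0.0
```

Call:
carry_out(rows="0 0 -0.223 0.402 0.99 0.28 0.75;0 0 -0.223 0.402 0.99 0.28 0.75;0 0 -0.223 0.402 0.99 0.28 0.75;0 0 -0.223 0.402 0.99 0.28 0.75;0 0 -0.223 0.402 0.99 0.28 0.75")

```text
clock: 3.28
eef_pos: [0.3146, -0.333, 0.3451]
tool_rot: [-3.141, 0.0, 2.838]
ft_force: [-0.6, 0.9, -0.1]
finger_gap: 0.752
grip_force: 0.0
```

Call:
carry_out(rows="0 0 0 -0.323 0.99 0.274 0.75;0 0 0 -0.323 0.99 0.274 0.75;0 0 0 -0.323 0.99 0.274 0.75")

```text
clock: 3.65
eef_pos: [0.3754, -0.2461, 0.3168]
tool_rot: [3.14, -0.002, 2.839]
ft_force: [0.0, 0.3, 0.3]
finger_gap: 0.749
grip_force: 0.0
```

Call:
carry_out(rows="0 0 0 -0.207 0.636 0.176 0.75;0 0 0 -0.207 0.636 0.176 0.75;0 0 0 -0.207 0.636 0.176 0.75")

```text
clock: 4.03
eef_pos: [0.4136, -0.1943, 0.3002]
tool_rot: [-3.141, 0.0, 2.838]
ft_force: [-0.0, -0.8, 0.2]
finger_gap: 0.751
grip_force: 0.0
```

Lower and grip.

Call:
carry_out(rows="0 0 0 0 0 0.667 0.75;0 0 0 0 0 0.667 0.75;0 0 0 0 0 0.667 0;0 0 0 0 0 0.667 0;0 0 0 0 0 0.667 0;0 0 0 0 0 0.667 0;0 0 0 0 0 0.667 0")

```text
clock: 4.9
eef_pos: [0.4141, -0.1942, 0.2347]
tool_rot: [-3.14, 0.003, 2.839]
ft_force: [-1.1, -1.8, 7.2]
finger_gap: 0.471
grip_force: 30.0
```

```bash
python3 - <<'E'
from plan import *
s=(-1.2055)
xs=np.array([np.cos(s),np.sin(s)]);w=np.array([.5896,-.065])-.02*xs
print(w)
plan([(.4136,-.1937,.335,2.84),(*w,.345,s+np.pi),])
E
```

```text
[ 0.5825 -0.0463]
now 4.9 [ 0.4141 -0.1942  0.2347] [-3.14    0.0029  2.8389] [-1.1496 -1.7779  7.2371] gap 0.47140635797836666 29.966773688793182
0 0 -0 0.007 0.003 -0.99 | rows 1.6 -> part
0 0 -0 -0 0 -0.013 | rows 0.0 -> [ 0.4136 -0.1937  0.335   2.84  ]
0 0 0.287 -0.608 0.99 -0.052 | rows 4.8 -> part
0 0 0 0.363 0.99 -0.047 | rows 1.7 -> part
0 0 0 0.009 0.024 -0.001 | rows 0.0 -> [ 0.5825 -0.0463  0.345   1.9361]
```

Call:
carry_out(rows="0 0 0 0 0 -0.6 0;0 0 0 0 0 -1 0;0 0 0 0 0 -1 0;0 0 0 0 0 -1 0")

```text
clock: 5.4
eef_pos: [0.4131, -0.1933, 0.3327]
tool_rot: [3.141, -0.001, 2.839]
ft_force: [-0.3, 0.1, -2.2]
finger_gap: 0.468
grip_force: 29.9
```

Call:
carry_out(rows="0 0 0.287 -0.608 0.99 -0.06 0;0 0 0.287 -0.608 0.99 -0.06 0;0 0 0.287 -0.608 0.99 -0.06 0;0 0 0.287 -0.608 0.99 -0.06 0;0 0 0.287 -0.608 0.99 -0.06 0;0 0 0.287 -0.608 0.99 -0.06 0")

```text
clock: 6.15
eef_pos: [0.5007, -0.117, 0.3373]
tool_rot: [-3.139, -0.003, 1.938]
ft_force: [-0.3, -0.0, -0.6]
finger_gap: 0.465
grip_force: 29.9
```

Call:
carry_out(rows="0 0 0 0.372 1 -0.05 0;0 0 0 0.372 1 -0.05 0;0 0 0 0.372 1 -0.05 0;0 0 0 0.372 1 -0.05 0")

```text
clock: 6.65
eef_pos: [0.5806, -0.0469, 0.343]
tool_rot: [-3.139, -0.001, 1.94]
ft_force: [-0.6, 0.0, -1.4]
finger_gap: 0.473
grip_force: 29.9
```

```bash
python3 - <<'E'
from plan import *
from fit import *
print(manip.read_state())
ims={}
for c in ("side","top"):
    ims[c]=manip.snapshot(c); cv2.imwrite(f"pics/{c}1.png",ims[c][:,:,::-1])
    for l in ("module","stamper"):
        r=manip.outline_of(c,l); print(c,l,[(np.round(d["box"],1).tolist(),round(d["confidence"],2)) for d in r])
def cr(im,x,y,w,h): return cv2.resize(im[y:y+h,x:x+w],(400,300),interpolation=cv2.INTER_CUBIC)
a=np.hstack([cr(ims["side"],260,150,120,90),cr(ims["top"],290,165,120,90)])
cv2.imwrite("pics/c2.png",a[:,:,::-1])
E
```

```text
{'clock': 6.65, 'joints': array([-0.2718,  0.3638,  1.5432, -0.0005,  1.2373, -0.6404]), 'joint_vel': array([-0.0179, -0.0148,  0.0074,  0.001 ,  0.0007,  0.013 ]), 'effort': array([  0.713 , -48.7456, -27.9119,   0.1322,   0.0107,  -0.0173]), 'eef_pos': array([ 0.5806, -0.0469,  0.343 ]), 'tool_rot': array([-3.1391, -0.0012,  1.9395]), 'ft_force': array([-0.6221,  0.0275, -1.4356]), 'moment': array([-0.0322, -0.0723,  0.0227]), 'grip_force': 29.939585030078888, 'finger_gap': 0.4725885974550124}
side module [([297.2, 213.1, 17.9, 24.4], 0.78)]
side stamper [([301.8, 227.3, 49.6, 70.2], 0.91), ([312.6, 207.6, 14.5, 11.9], 0.43)]
top module []
top stamper [([354.2, 215.9, 83.2, 53.9], 0.59)]
```

View pics/c2.png

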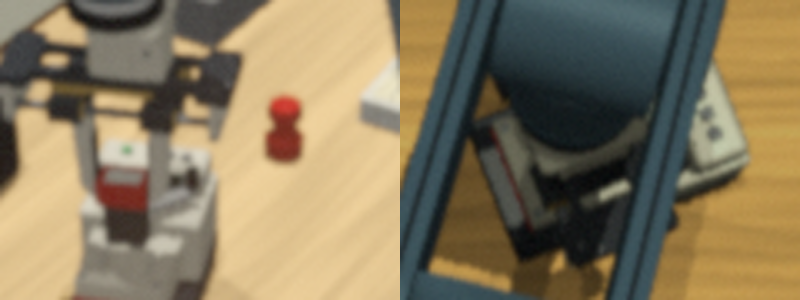

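```bash
cat > ov.py <<'E'
from fit import *
def draw(im,c,roi,items,size=(400,300)):
    x,y,w,h=roi; k=size[0]/w
    a=cv2.resize(im[y:y+h,x:x+w],size,interpolation=cv2.INTER_CUBIC)
    for polys,T,col in items:
        for P in polys:
            q=np.array([proj(c,T[0]@(np.array(v)/1000)+T[1]) for v in P])
            q=np.round(((q+.5-[x,y])*k)*16).astype(np.int32)
            cv2.polylines(a,[q],True,col,1,cv2.LINE_AA,4)
    return a
def rect(x,y,z): return [(x[0],y[0],z),(x[1],y[0],z),(x[1],y[1],z),(x[0],y[1],z)]
def TT(x,y,z,yaw): return (R.from_euler('z',yaw).as_matrix(),np.array([x,y,z]))
SP=[rect((-70,105),(-55,55),36),rect((-55,20),(-40,40),86),rect((-33.5,-6.5),(-18.5,18.5),86),rect((-32,-8),(-17,17),40)]
MP=[rect((-12,12),(-17,17),0),rect((-16,16),(-22,22),44.5),rect((-16,16),(-22,22),66.5)]
E
python3 - <<'E'
from ov import *
t0,s0,s1=[cv2.imread(f"pics/{n}.png") for n in ("top0","side0","side1")]
st=TT(.5896,-.065,0,-1.2055); st2=TT(.5891,-.0641,0,-1.205)
m=TT(.5806,-.0469,.343-.2347,-1.2035)
a=np.vstack([np.hstack([draw(t0,"top",(308,180,68,51),[(SP,st,(0,0,255))]),draw(s0,"side",(270,200,68,51),[(SP,st,(0,0,255))])]),
 np.hstack([draw(s1,"side",(270,190,68,51),[(SP,st,(0,0,255)),(MP,m,(0,255,0))]),draw(t0,"top",(375,260,56,42),[(MP,TT(.4136,-.1941,0,-.3),(0,255,0))])])])
cv2.imwrite("pics/c3.png",a)
E
```

```text
(no output)
```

View pics/c3.png

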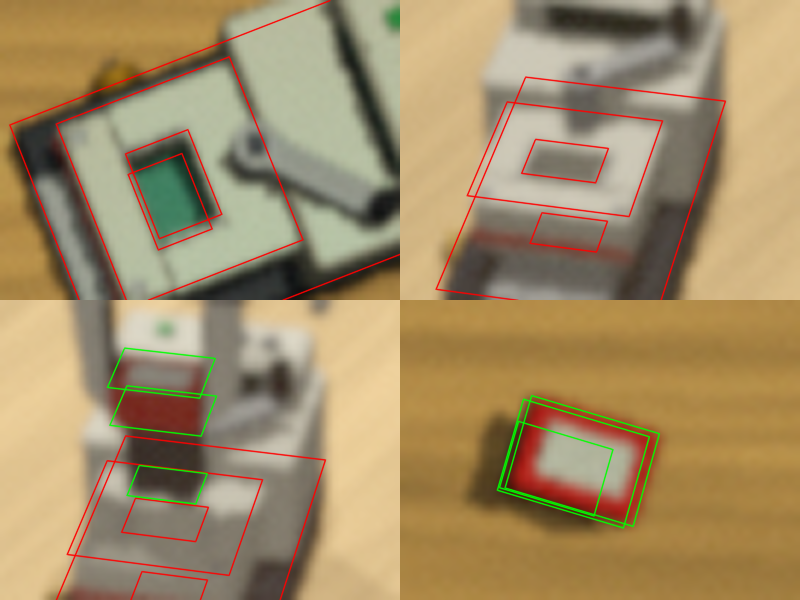

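```bash
python3 - <<'E'
from ov import *
from scipy.ndimage import map_coordinates
def well(c,im,yaw=-1.2055,org=(.5896,-.065)):
    g=im.astype(float).sum(2)/3 if c=="side" else im[:,:,2].astype(float)
    def edges(x,y,yaw,grow):
        T=TT(x,y,0,yaw); hx,hy=13.5+grow,18.5+grow; t=np.linspace(-.85,.85,25); P=[]
        for s in (-1,1):
            P+= [(-20+s*hx,v*18.5,86) for v in t]+[(-20+v*13.5,s*hy,86) for v in t]
        q=np.array([proj(c,T[0]@(np.array(v)/1000)+T[1]) for v in P])
        return map_coordinates(g,[q[:,1],q[:,0]],order=1).reshape(4,25).mean(1)
    f=lambda p:-(edges(*p,2.0)-edges(*p,-2.0)).sum()
    for y0 in (yaw,):
        o=minimize(lambda p:f((p[0],p[1],yaw)),org,method='Nelder-Mead',options=dict(initial_simplex=[(org[0],org[1]),(org[0]+.004,org[1]),(org[0],org[1]+.004)],xatol=1e-5))
        o3=minimize(f,(*o.x,yaw),method='Nelder-Mead',options=dict(initial_simplex=[(*o.x,yaw),(o.x[0]+.003,o.x[1],yaw),(o.x[0],o.x[1]+.003,yaw),(*o.x,yaw+.06)],xatol=1e-5))
        print(c,o.x,o.fun,o3.x,o3.fun)
for c in ("top","side"):
    well(c,cv2.imread(f"pics/{c}0.png"))
# module in side1: red segmentation vs projected cap
s1=cv2.imread("pics/side1.png")
def modfit(c,im,z,yaw,p0):
    hsv=cv2.cvtColor(im,cv2.COLOR_BGR2HSV)
    g=im.astype(float)
    # bottom stem edge & cap/stem: vertical profile score over visible front faces using a* channel
    lab=cv2.cvtColor(im,cv2.COLOR_BGR2LAB)[:,:,1].astype(float)
    return lab
lab=modfit("side",s1,0,0,0)
ys,xs=np.where(lab[195:235,280:320]>138); print("red px",xs.min()+280,xs.max()+280,ys.min()+195,ys.max()+195)
w=np.clip(lab[195:235,280:320]-133,0,None); 
for r in range(200,218): print(r,lab[r,284:312].astype(int))
T=TT(.5806,-.0469,.343-.2347,-1.2035)
for P in MP: print([proj("side",T[0]@(np.array(v)/1000)+T[1]).round(1).tolist() for v in P])
E
```

```text
top [ 0.5879 -0.0644] -296.74482597138956 [ 0.5878 -0.0644 -1.2105] -296.89844789082713
side [ 0.5866 -0.0614] -106.7922361965536 [ 0.5863 -0.0615 -1.2187] -106.82946398139714
red px 288 304 200 213
200 [129 128 128 129 130 134 138 141 138 135 133 132 132 132 132 133 132 133
 133 132 131 129 127 128 128 127 127 127]
201 [129 128 127 128 129 138 147 144 137 132 131 130 131 132 132 133 134 135
 137 138 134 129 129 128 128 127 128 127]
202 [130 129 128 128 132 143 150 140 132 129 128 127 128 128 129 129 130 131
 135 142 138 130 128 128 129 128 127 127]
203 [129 128 128 129 134 148 149 141 133 130 128 128 129 128 128 128 128 131
 137 145 138 130 128 128 128 128 129 128]
204 [131 128 128 131 138 151 152 145 138 136 134 132 133 133 133 132 132 135
 142 149 140 130 129 128 128 128 128 129]
205 [131 129 130 131 141 153 157 153 150 148 147 144 145 145 144 142 142 144
 151 151 138 130 129 128 128 127 127 128]
206 [131 130 130 131 141 154 159 161 160 159 159 157 158 158 156 156 154 154
 158 152 139 130 128 128 128 129 129 128]
207 [131 130 130 131 139 152 159 161 161 160 161 159 159 160 160 160
[... 735 characters left out ...]
 127 128 128 128 128 129 128]
214 [129 128 127 127 127 127 127 128 132 131 131 133 133 133 132 133 133 134
 134 133 129 129 128 128 128 128 127 127]
215 [130 128 127 127 127 128 127 128 130 132 130 131 131 131 130 130 131 131
 132 131 129 129 129 128 128 128 127 127]
216 [131 129 127 127 128 127 128 129 132 131 132 132 131 131 131 130 131 130
 131 129 129 129 128 128 127 127 127 127]
217 [131 128 127 128 128 127 128 128 130 131 131 130 130 133 132 131 130 132
 130 131 129 128 128 127 128 127 127 127]
[[302.7, 224.1], [304.6, 218.9], [293.1, 217.5], [291.0, 222.7]]
[[303.6, 212.6], [306.2, 205.8], [291.0, 204.0], [288.1, 210.7]]
[[303.4, 206.1], [306.0, 199.3], [290.6, 197.6], [287.7, 204.3]]
```

```bash
python3 - <<'E'
from plan import *
plan([(.580,-.0442,.3237,-1.2075+np.pi),(.580,-.0442,.3187,-1.2075+np.pi)])
E
```

```text
now 6.95 [ 0.5807 -0.0475  0.3444] [-3.1415  0.0001  1.9361] [-0.2003 -0.1428 -1.3062] gap 0.4711673584227865 29.939540326595306
0 0 0.001 0.033 0.005 0.207 | rows 0.3 -> [ 0.58   -0.0442  0.3237  1.9341]
0 0 -0 0 -0 0.05 | rows 0.1 -> [ 0.58   -0.0442  0.3187  1.9341]
```

Call:
carry_out(rows="0 0 0 0.033 0.005 0.15 0;0 0 0 0.033 0.005 0.2 0;0 0 0 0.033 0.005 0.2 0;0 0 0 0.033 0.005 0.225 0;0 0 0 0.033 0.005 0.25 0;0 0 0 0.033 0.005 0.265 0;0 0 0 0.033 0.005 0.265 0")

```text
clock: 7.82
eef_pos: [0.5807, -0.0438, 0.3181]
tool_rot: [3.141, 0.001, 1.937]
ft_force: [1.1, -1.9, -0.8]
finger_gap: 0.473
grip_force: 29.9
```

Call:
carry_out(rows="0 0 0 0 0 0.03 0;0 0 0 0 0 0.06 0;0 0 0 0 0 0.09 0;0 0 0 0 0 0.09 0")

```text
clock: 8.32
eef_pos: [0.5806, -0.0438, 0.3084]
tool_rot: [-3.141, 0.0, 1.937]
ft_force: [1.8, -4.6, -1.0]
finger_gap: 0.469
grip_force: 30.0
```

Call:
carry_out(rows="0 0 0 -0.01 0 0.04 0;0 0 0 -0.01 0 0.09 0;0 0 0 -0.01 0 0.14 0;0 0 0 -0.01 0 0.19 0;0 0 0 -0.01 0 0.24 0;0 0 0 -0.01 0 0.28 0;0 0 0 -0.01 0 0.28 0")

```text
clock: 9.2
eef_pos: [0.5808, -0.0446, 0.2802]
tool_rot: [-3.141, -0.0, 1.937]
ft_force: [3.0, -4.8, -4.0]
finger_gap: 0.467
grip_force: 30.0
```

Call:
carry_out(rows="0 0 0 -0.012 0 0 0;0 0 0 -0.012 0 0.02 0;0 0 0 -0.012 0 0.035 0;0 0 0 -0.012 0 0.045 0;0 0 0 -0.012 0 0.045 0")

```text
clock: 9.82
eef_pos: [0.5811, -0.0453, 0.2764]
tool_rot: [-3.141, -0.0, 1.937]
ft_force: [-1.6, 1.5, 0.8]
finger_gap: 0.472
grip_force: 30.0
```

Call:
carry_out(rows="0 0 0 0.005 0 0.01 0;0 0 0 0.005 0 0.02 0;0 0 0 0.005 0 0.02 0")

```text
clock: 10.2
eef_pos: [0.5811, -0.0453, 0.2761]
tool_rot: [3.141, 0.001, 1.937]
ft_force: [-4.6, -0.3, 11.1]
finger_gap: 0.468
grip_force: 30.0
```

Call:
carry_out(rows="0 0 0 0 0 -0.02 0.7;0 0 0 0 0 -0.02 0.7;0 0 0 0 0 -0.02 0.7;0 0 0 0 0 -0.6 0.7;0 0 0 0 0 -0.8 0.5;0 0 0 0 0 -0.8 0.24")

```text
clock: 10.95
eef_pos: [0.5816, -0.0452, 0.3558]
tool_rot: [3.139, 0.002, 1.937]
ft_force: [-0.4, -0.7, 0.3]
finger_gap: 0.534
grip_force: 0.0
```

```bash
cat > lev.py <<'E'
from plan import *
O=np.array([.5882,-.064]);YW=-1.2075
A=R.from_euler('z',YW).as_matrix()[:2,:2]
def W(x,y): return O+A@np.array([x,y])
def peg(th,r=.056): return W(.014-r*np.cos(th),-r*np.sin(th))
E
python3 - <<'E'
from lev import *
r=[manip.snapshot(c) is not None and manip.landmark_of(c,"lever_peg") for c in ("side","top")]
print([[(d["location"],d["confidence"]) for d in q] for q in r])
for a in r[0][:1]:
    for b in r[1][:1]: print(tri(a["location"],b["location"]))
print(peg(2.24))
plan([(*peg(2.24),.352,1.03),(*peg(2.24),.315,1.03)])
E
```

```text
[[([315.5, 199.3], 0.48)], []]
[ 0.5645 -0.1252]
now 11.15 [ 0.5806 -0.045   0.3525] [-3.1391 -0.0018  1.9369] [-0.248  -0.3057  0.1998] gap 0.3598832872016272 0.0
0 0 0.289 -0.69 -0.438 0.005 | rows 4.9 -> [ 0.5645 -0.1252  0.352   1.03  ]
0 0 -0 -0 0 0.37 | rows 0.6 -> [ 0.5645 -0.1252  0.315   1.03  ]
```

Call:
carry_out(rows="0 0 0.289 -0.69 -0.438 0 0.24;0 0 0.289 -0.69 -0.438 0 0.24;0 0 0.289 -0.69 -0.438 0 0.24;0 0 0.289 -0.69 -0.438 0 0.24;0 0 0.289 -0.69 -0.438 0 0.24;0 0 0.289 -0.69 -0.438 0 0.24;0 0 0.289 -0.69 -0.438 0 0.24")

```text
clock: 12.02
eef_pos: [0.5648, -0.1252, 0.3534]
tool_rot: [-3.14, 0.0, 1.032]
ft_force: [-0.2, -0.5, 0.6]
finger_gap: 0.242
grip_force: 0.0
```

```bash
python3 - <<'E'
from lev import *
from ov import *
a=[]
for c in ("side",):
    im=manip.snapshot(c)
    r=manip.landmark_of(c,"lever_peg"); print([(d["location"],d["confidence"]) for d in r])
    cv2.imwrite(f"pics/{c}2.png",im[:,:,::-1])
P=[[(np.cos(t)*6,np.sin(t)*6,z) for t in np.linspace(0,6.28,20)] for z in (117,139)]
T=TT(*peg(2.24),0,0)
F=[rect((-7.5,7.5),(s*11,s*28.5),0) for s in (-1,1)]
s=manip.read_state();p=s["eef_pos"];print(p,s["tool_rot"])
a=draw(im[:,:,::-1].copy(),"side",(260,160,100,75),[(P,T,(0,0,255)),(SP,TT(*O,0,YW),(0,0,255)),(MP,TT(*W(-.02,0),.0415,YW),(0,255,0)),(F,TT(p[0],p[1],p[2]-.186,s["tool_rot"][2]),(255,0,0))],(800,600))
cv2.imwrite("pics/c4.png",a)
plan([(*peg(2.24),.315,1.03)])
E
```

```text
[([298.7, 245.5], 0.7), ([315.7, 203.5], 0.52)]
[ 0.5648 -0.1252  0.3538] [-3.1409  0.0001  1.0309]
now 12.125 [ 0.5648 -0.1252  0.3538] [-3.1409  0.0001  1.0309] [-0.0417  0.2264 -0.5395] gap 0.23987470026302074 0.0
0 0 0 -0.002 -0.004 0.388 | rows 0.6 -> [ 0.5645 -0.1252  0.315   1.03  ]
```

View pics/c4.png

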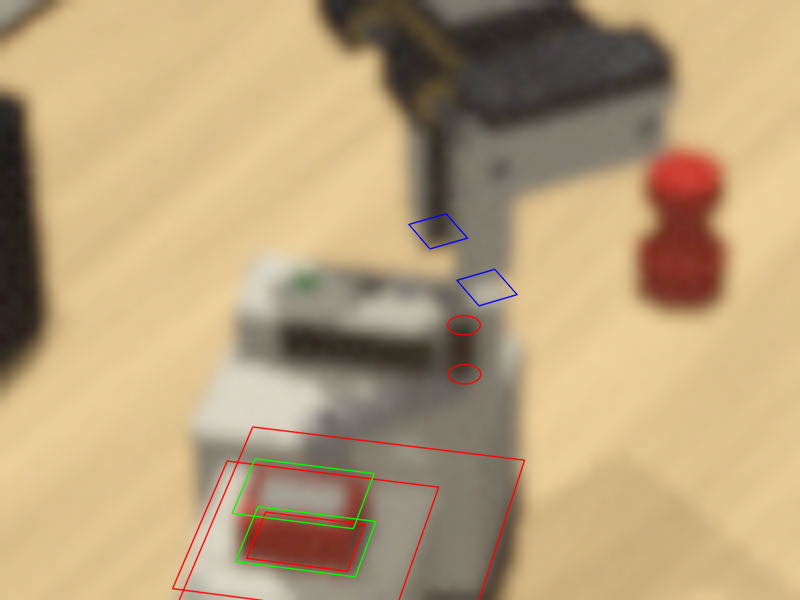

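Call:
carry_out(rows="0 0 0 0 0 0.2 0.24;0 0 0 0 0 0.3 0.24;0 0 0 0 0 0.38 0.24;0 0 0 0 0 0.38 0.24")

```text
clock: 12.62
eef_pos: [0.5648, -0.1252, 0.3157]
tool_rot: [-3.14, 0.0, 1.029]
ft_force: [0.4, -0.8, -0.0]
finger_gap: 0.239
grip_force: 0.0
```

```bash
cat > arc.py <<'E'
from lev import *
import sys
# rows of one call along the arc from the present pose; th list, yaw=th-1.2075+off
def arc(ths,yaws,z,p,y):
    M=R.from_euler('xyz',[np.pi,0,y]).as_matrix()
    for t,yw in zip(ths,yaws):
        w=np.r_[peg(t),z]; d=M.T@(w-p)*10
        print("0 0 %.3f %.3f %.3f %.3f 0.24"%(-(yw-y)/np.pi,*d))
    return np.r_[peg(ths[-1]),z],yaws[-1]
s=manip.read_state();p=s["eef_pos"];print(p,s["ft_force"])
a=np.linspace(2.24,1.1,9)[1:]
p,y=arc(a,1.03+(a-2.24)*.9,p[2],p,s["tool_rot"][2]);print()
a=np.linspace(1.1,-.1,9)[1:]
arc(a,1.03+(a-2.24)*.9,p[2],p,y)
E
python3 arc.py
```

```text
[ 0.5648 -0.1252  0.3157] [ 0.3512 -0.8187 -0.0096]
0 0 0.041 0.004 -0.082 -0.000 0.24
0 0 0.081 0.021 -0.160 -0.000 0.24
0 0 0.122 0.048 -0.235 -0.000 0.24
0 0 0.163 0.086 -0.305 -0.000 0.24
0 0 0.204 0.134 -0.369 -0.000 0.24
0 0 0.245 0.190 -0.426 -0.000 0.24
0 0 0.286 0.253 -0.474 -0.000 0.24
0 0 0.326 0.323 -0.513 -0.000 0.24

0 0 0.043 0.016 -0.082 -0.000 0.24
0 0 0.086 0.043 -0.162 -0.000 0.24
0 0 0.129 0.083 -0.236 -0.000 0.24
0 0 0.172 0.132 -0.303 -0.000 0.24
0 0 0.215 0.192 -0.363 -0.000 0.24
0 0 0.258 0.259 -0.412 -0.000 0.24
0 0 0.301 0.334 -0.451 -0.000 0.24
0 0 0.344 0.413 -0.479 -0.000 0.24
```

Call:
carry_out(rows="0 0 0.04 0.004 -0.082 0 0.24;0 0 0.08 0.021 -0.16 0 0.24;0 0 0.122 0.048 -0.235 0 0.24;0 0 0.163 0.086 -0.305 0 0.24;0 0 0.204 0.134 -0.369 0 0.24;0 0 0.245 0.19 -0.426 0 0.24;0 0 0.286 0.253 -0.474 0 0.24;0 0 0.326 0.323 -0.513 0 0.24")

```text
clock: 13.62
eef_pos: [0.5376, -0.0712, 0.317]
tool_rot: [3.141, -0.001, 0.001]
ft_force: [0.2, -1.4, 0.8]
finger_gap: 0.241
grip_force: 0.7
```

Call:
carry_out(rows="0 0 0.043 0.016 -0.082 0 0.24;0 0 0.086 0.043 -0.162 0 0.24;0 0 0.129 0.083 -0.236 0 0.24;0 0 0.172 0.132 -0.303 0 0.24;0 0 0.215 0.192 -0.363 0 0.24;0 0 0.258 0.259 -0.412 0 0.24;0 0 0.301 0.334 -0.451 0 0.24;0 0 0.344 0.413 -0.479 0 0.24;0 0 0.344 0.413 -0.479 0 0.24")

```text
clock: 14.75
eef_pos: [0.5784, -0.0233, 0.3167]
tool_rot: [3.139, -0.0, -1.077]
ft_force: [-4.9, -2.6, 2.3]
finger_gap: 0.242
grip_force: 2.2
```

Call:
carry_out(rows="0 0 0 0 -0.02 0 0.24;0 0 0 0 -0.02 0 0.24")

```text
clock: 15.0
eef_pos: [0.5791, -0.0229, 0.3165]
tool_rot: [3.137, 0.0, -1.075]
ft_force: [-7.9, -4.4, 4.0]
finger_gap: 0.243
grip_force: 4.6
```

Call:
carry_out(rows="0 0 0 0 0.05 0 0.24;0 0 0 0 0.05 -0.5 0.24;0 0 0 0 0.05 -0.5 0.24")

```text
clock: 15.38
eef_pos: [0.5774, -0.0247, 0.3708]
tool_rot: [-3.134, -0.006, -1.076]
ft_force: [0.2, 0.5, -0.1]
finger_gap: 0.24
grip_force: 0.0
```

```bash
python3 - <<'E'
from plan import *
from ov import *
regs={}
for c,b in (("side",(200,320,90,40)),("top",(160,215,70,80))):
    im=cv2.imread(f"pics/{c}0.png");hsv=cv2.cvtColor(im,cv2.COLOR_BGR2HSV)
    m=(hsv[:,:,0]>22)&(hsv[:,:,0]<36)&(hsv[:,:,1]>170)
    k=np.zeros_like(m);x,y,w,h=b;k[y:y+h,x:x+w]=m[y:y+h,x:x+w];regs[c]=k;print(c,k.sum())
H=[GA[0]]
for q in (["side","top"],["top"],["side"]): print(q,fit(H,{c:regs[c] for c in q},[.451,.288,.5]))
g=(.4510,.2875,.50)
plan([(.47,.2,.30,.5),(g[0],g[1],.25,.5),(g[0],g[1],.189,.5)])
im=manip.snapshot("side");cv2.imwrite("pics/side3.png",im[:,:,::-1])
GP=[rect((-32,32),(-9,9),24),rect((32,122),(-7,7),12)]
a=np.hstack([draw(im[:,:,::-1].copy(),"side",(265,175,80,60),[(MP,TT(.5811,-.0453,.0415,-1.2075),(0,255,0))]),draw(cv2.imread("pics/top0.png"),"top",(155,220,80,60),[(GP,TT(.4514,.2877,0,.502),(0,0,255))])])
cv2.imwrite("pics/c5.png",a)
E
```

```text
side 147
top 207
['side', 'top'] (array([0.4518, 0.2883, 0.5082]), np.float64(1.4827372494891677))
['top'] (array([0.4522, 0.2884, 0.5107]), np.float64(0.1662404092071611))
['side'] (array([0.4541, 0.2871, 0.1882]), np.float64(1.2506069094304386))
now 15.375 [ 0.5774 -0.0247  0.3708] [-3.134  -0.006  -1.0756] [ 0.2247  0.4694 -0.0842] gap 0.23981504084676947 0.0
0 0 -0.502 -0.99 -0.049 0.282 | rows 8.4 -> part
0 0 0 0.055 -0.99 0.282 | rows 1.6 -> part
0 0 0 0.028 -0.507 0.144 | rows 0.8 -> [0.47 0.2  0.3  0.5 ]
0 0 0 0.254 -0.858 0.5 | rows 1.6 -> [0.451  0.2875 0.25   0.5   ]
0 0 0 0 -0 0.61 | rows 1.0 -> [0.451  0.2875 0.189  0.5   ]
```

View pics/c5.png

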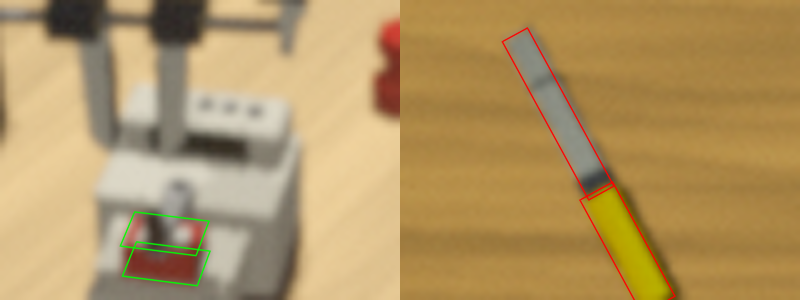

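Call:
carry_out(rows="0 0 -0.502 -0.99 -0.05 0.28 0.45;0 0 -0.502 -0.99 -0.05 0.28 0.45;0 0 -0.502 -0.99 -0.05 0.28 0.45;0 0 -0.502 -0.99 -0.05 0.28 0.45;0 0 -0.502 -0.99 -0.05 0.28 0.45;0 0 -0.502 -0.99 -0.05 0.28 0.45;0 0 -0.502 -0.99 -0.05 0.28 0.45;0 0 -0.502 -0.99 -0.05 0.28 0.45;0 0 -0.502 -0.99 -0.05 0.28 0.45")

```text
clock: 16.55
eef_pos: [0.5331, 0.0652, 0.3373]
tool_rot: [-3.141, 0.001, 0.505]
ft_force: [-0.3, 0.6, 0.3]
finger_gap: 0.449
grip_force: 0.0
```

Call:
carry_out(rows="0 0 0 0.05 -0.99 0.28 0.45;0 0 0 0.05 -0.99 0.28 0.45;0 0 0 0.05 -0.99 0.28 0.45")

```text
clock: 16.92
eef_pos: [0.4882, 0.1562, 0.3085]
tool_rot: [-3.139, 0.003, 0.505]
ft_force: [0.1, 0.9, 0.6]
finger_gap: 0.451
grip_force: 0.0
```

Call:
carry_out(rows="0 0 0 0.15 -0.99 0.4 0.45;0 0 0 0.15 -0.99 0.4 0.45;0 0 0 0.15 -0.99 0.4 0.45;0 0 0 0.15 -0.99 0.4 0.45")

```text
clock: 17.42
eef_pos: [0.4566, 0.2477, 0.2704]
tool_rot: [3.141, -0.001, 0.501]
ft_force: [-0.1, 0.0, 1.0]
finger_gap: 0.451
grip_force: 0.0
```

```bash
python3 - <<'E'
from plan import *
g=(.452,.288)
plan([(*g,.25,.507),(*g,.189,.507)])
E
```

```text
now 17.425 [0.4566 0.2477 0.2704] [ 3.1409 -0.0006  0.5015] [-0.0735  0.0111  1.0444] gap 0.45116180433034797 0.0
0 0 -0.002 0.153 -0.376 0.204 | rows 0.7 -> [0.452 0.288 0.25  0.507]
0 0 0 0 0 0.61 | rows 1.0 -> [0.452 0.288 0.189 0.507]
```

Call:
carry_out(rows="0 0 -0.002 0.153 -0.376 0.2 0.45;0 0 -0.002 0.153 -0.376 0.2 0.45;0 0 -0.002 0.153 -0.376 0.6 0.45;0 0 -0.002 0.153 -0.376 0.8 0.45;0 0 -0.002 0.153 -0.376 0.814 0.45;0 0 -0.002 0.153 -0.376 0.814 0;0 0 -0.002 0.153 -0.376 0.814 0;0 0 -0.002 0.153 -0.376 0.814 0;0 0 -0.002 0.153 -0.376 0.814 0")

```text
clock: 18.55
eef_pos: [0.4516, 0.2887, 0.1898]
tool_rot: [3.141, -0.002, 0.508]
ft_force: [0.0, -0.7, 7.1]
finger_gap: 0.189
grip_force: 30.0
```

Call:
carry_out(rows="0 0 0 0 0 -0.3 0;0 0 0 0 0 -0.8 0;0 0 0 0 0 -0.8 0;0 0 0 0 0 -0.8 0")

```text
clock: 19.05
eef_pos: [0.4507, 0.2886, 0.2684]
tool_rot: [-3.141, 0.001, 0.508]
ft_force: [-0.0, 0.1, -2.0]
finger_gap: 0.194
grip_force: 30.0
```

```bash
python3 - <<'E'
from lev import *
plan([(*W(-.222,0),.28,YW)])
E
```

```text
now 19.05 [0.4507 0.2886 0.2684] [-3.1415  0.0007  0.5077] [-0.0434  0.0777 -2.0039] gap 0.19375728778992293 29.952701926231384
0 0 0.546 -0.123 0.99 -0.074 | rows 9.2 -> part
0 0 -0 0.567 -0.012 -0.042 | rows 0.9 -> [ 0.5093  0.1435  0.28   -1.2075]
```

Call:
carry_out(rows="0 0 0.546 -0.123 0.99 -0.07 0;0 0 0.546 -0.123 0.99 -0.07 0;0 0 0.546 -0.123 0.99 -0.07 0;0 0 0.546 -0.123 0.99 -0.07 0;0 0 0.546 -0.123 0.99 -0.07 0;0 0 0.546 -0.123 0.99 -0.07 0;0 0 0.546 -0.123 0.99 -0.07 0;0 0 0.546 -0.123 0.99 -0.07 0;0 0 0.546 -0.123 0.99 -0.07 0;0 0 0.546 -0.123 0.99 -0.07 0")

```text
clock: 20.3
eef_pos: [0.4879, 0.196, 0.2741]
tool_rot: [3.138, 0.001, -1.208]
ft_force: [-0.0, 0.2, -1.7]
finger_gap: 0.192
grip_force: 30.0
```

Call:
carry_out(rows="0 0 0 0.56 -0.01 0.2 0;0 0 0 0.56 -0.01 0.45 0;0 0 0 0.56 -0.01 0.45 0;0 0 0 0.56 -0.01 0.45 0")

```text
clock: 20.8
eef_pos: [0.5093, 0.1445, 0.2309]
tool_rot: [3.141, 0.0, -1.206]
ft_force: [0.2, 0.0, -0.1]
finger_gap: 0.186
grip_force: 30.0
```

```bash
python3 - <<'E'
from lev import *
from ov import *
s=manip.read_state();p=s["eef_pos"];yw=s["tool_rot"][2]
print(s["joints"]); plan([(*W(-.222,0),.2183,YW)])
GP=[rect((-32,32),(-9,9),24),rect((32,122),(-7,7),12),rect((-32,32),(-9,9),0)]
T=TT(p[0],p[1],p[2]-.1898,yw); a=[]
for c in ("side","top"):
    im=manip.snapshot(c); cv2.imwrite(f"pics/{c}4.png",im[:,:,::-1])
    r=manip.landmark_of(c,"blade_tip"); print(c,[(np.round(d["location"],1),round(d["confidence"],2)) for d in r])
    tip=T[0]@[.122,0,.012]+T[1]; q=proj(c,tip); print(q, proj(c,T[0]@[.032,0,.012]+T[1]))
    x,y=int(q[0])-45,int(q[1])-20
    a.append(draw(im[:,:,::-1].copy(),c,(x,y-20,100,75),[(GP,T,(0,0,255)),(SP,TT(*O,0,YW),(255,0,0))]))
cv2.imwrite("pics/c6.png",np.hstack(a))
E
```

```text
[0.0655 0.4051 1.8009 0.0002 0.9362 2.8423]
now 20.8 [0.5093 0.1445 0.2309] [ 3.1411  0.0003 -1.2061] [ 0.2328  0.0254 -0.0716] gap 0.18646654168996546 29.952730536460876
0 0 0 0.009 0.003 0.126 | rows 0.2 -> [ 0.5093  0.1435  0.2183 -1.2075]
side [(array([361.9, 336.5]), 0.7), (array([358.6, 258.8]), 0.54), (array([301.4, 237. ]), 0.44)]
[291.0079 254.2077] [282.457  276.8425]
top [(array([361.9, 285.4]), 0.72), (array([304. , 223.9]), 0.53)]
[304.858  225.3179] [270.0345 238.8356]
```

View pics/c6.png

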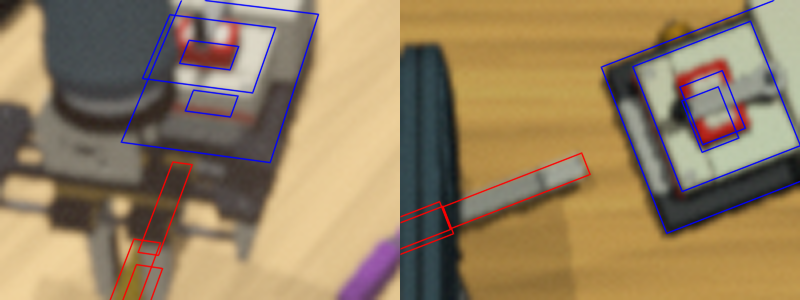

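Call:
carry_out(rows="0 0 0 0 -0.003 0.08 0;0 0 0 0 -0.003 0.126 0;0 0 0 0.1 -0.003 0.126 0;0 0 0 0.2 -0.003 0.126 0;0 0 0 0.3 -0.003 0.126 0;0 0 0 0.4 -0.003 0.126 0;0 0 0 0.45 -0.003 0.126 0;0 0 0 0.5 -0.003 0.126 0;0 0 0 0.5 -0.003 0.126 0")

```text
clock: 22.12
eef_pos: [0.5275, 0.0972, 0.2183]
tool_rot: [-3.141, -0.0, -1.208]
ft_force: [-0.6, 0.3, -1.6]
finger_gap: 0.19
grip_force: 30.0
```

Call:
carry_out(rows="0 0 0 0.04 0 0 0;0 0 0 0.08 0 0 0;0 0 0 0.12 0 0 0;0 0 0 0.16 0 0 0;0 0 0 0.16 0 0 0")

```text
clock: 22.75
eef_pos: [0.5332, 0.0822, 0.2183]
tool_rot: [-3.142, -0.0, -1.208]
ft_force: [-0.0, 0.0, -0.6]
finger_gap: 0.191
grip_force: 30.0
```

Call:
carry_out(rows="0 0 0 0.03 0 0 0;0 0 0 0.06 0 0 0;0 0 0 0.09 0 0 0;0 0 0 0.12 0 0 0;0 0 0 0.12 0 0 0")

```text
clock: 23.38
eef_pos: [0.5369, 0.0717, 0.218]
tool_rot: [3.141, 0.002, -1.208]
ft_force: [-2.4, 4.6, 0.2]
finger_gap: 0.191
grip_force: 30.0
```

Call:
carry_out(rows="0 0 0 0.03 0 0 0;0 0 0 0.06 0 0 0;0 0 0 0.09 0 0 0;0 0 0 0.12 0 0 0;0 0 0 0.15 0 0 0;0 0 0 0.15 0 0 0")

```text
clock: 24.12
eef_pos: [0.5428, 0.0569, 0.2182]
tool_rot: [-3.142, -0.0, -1.208]
ft_force: [-1.7, 2.7, -0.6]
finger_gap: 0.192
grip_force: 30.0
```

```bash
python3 - <<'E'
from lev import *
from ov import *
s=manip.read_state();p=s["eef_pos"];print(s["clock"],p,s["ft_force"],s["moment"],"stamper xy of tip",A.T@(p[:2]-O)+[.122,0])
T=TT(p[0],p[1],p[2]-.1898,s["tool_rot"][2]); GP=[rect((-32,32),(-9,9),24),rect((32,122),(-7,7),12)]
im=manip.snapshot("top"); im2=manip.snapshot("side")
cv2.imwrite("pics/c7.png",np.hstack([draw(im2[:,:,::-1].copy(),"side",(250,180,100,75),[]),draw(im[:,:,::-1].copy(),"top",(280,175,100,75),[(GP,T,(0,0,255))])]))
E
```

```text
24.125 [0.5428 0.0569 0.2182] [-1.6533  2.693  -0.6127] [ 0.5774  0.1787 -0.0029] stamper xy of tip [-0.0071  0.0005]
```

View pics/c7.png

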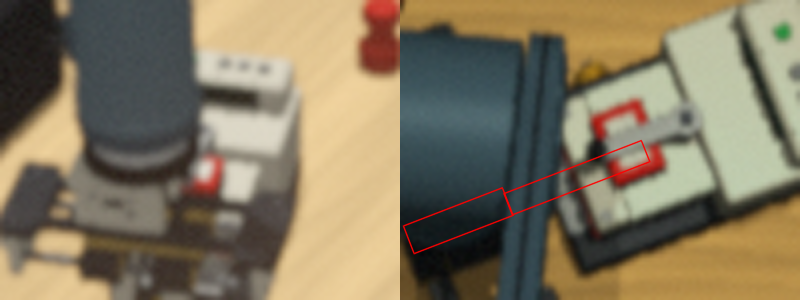

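```bash
python3 -c "
from cell import manip
print(manip.finish_job())"
```

```text
the job is handed in; nothing more can be done
None
```

The job is handed in after about 24 s of the 67 s: the module is home, the lever is shut across its cap, and the gauge is still held off the desk. The blade drags at about 3.2 N, the low end of snug, with its tip by the arm's pose about 13 mm past the middle of the print face and 23 mm short of the paper stop.

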